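# Put the small clip with its kind, then hold the large one open on the board

### The arm

A 7-joint arm with a two-finger parallel gripper is mounted at the origin on a cart in front of the work surface, level with it; the furniture and walls round the work are solid. World frame = base frame: x ahead of the robot, y to its left, z up, the work surface at z = 0. Lengths are in m, angles in rad, forces in N, time in s.
With the tool pointing down it reaches from about 0.425 to 1.025 m from the base axis. Payload 9.4 kg.
Tool frame: the origin (TCP) lies at the centre of the arm's flange, where the gripper is bolted on; the fingertips stand 186 mm ahead of it and the grasp point (between the pads) lies 167 mm ahead of it (arm.tcp_to_grasp is the distance from the TCP to the grasp point, in m); z points along the fingers, y is the line along which they close (so a half turn about z gives the same grasp; the last joint's range is limited). The gripper opens to 93 mm and grips with 3 to 60 N. Pads are 15 mm wide; open, the fingers measure 128 mm over their backs; the gripper's body (75 mm by 188 mm) begins 65 mm behind the grasp point.
Start: joints at [1.27, 0.599, -0.003, 1.599, 0.002, 0.943, -0.08], TCP at [0.161, -0.707, 0.405] pointing down, gripper open.
Joint ranges: [-2.57, 2.57], [-0.35, 1.97], [-1.29, 1.29], [0.11, 2.56], [-1.05, 4.19], [0.11, 1.86], [-2.63, 2.63]. Speed limits (rad/s): [2.22, 2.22, 3.01, 3.01, 3.14, 3.14, 3.14].

### API

Orientations are given as a 3x3 rotation matrix whose columns are the frame's x, y, z axes.
In Python, from bench import arm gives the robot as it stands. The module is installed in compiled form; this text tells all that it offers.
- The arm moves only by the tool jog_arm, never from a script. Its argument "plan" is a list of rows, each an object with "travel": the shift along the world's x, y, z in m, a list of three; "twist": the turn about the world's z in degrees. In form: [{"travel": [x, y, z], "twist": twist}, ...]. A call has 1 to 10 rows; each row is the pose to reach, as a shift and turn from the pose commanded when the call began; what a row does not reach only later rows make up. A row lasts 1/12 s, in which the tool goes at most 41.7 mm and 7.16 degrees, less where a joint would pass 70% of its speed; a pose out of reach is approached as far as the arm can. A call with a gripper value outside its range is refused whole. "fingers" is the finger opening in m, from 0 to 0.093, set as the call begins (left out, the last holds). The fingers move at their own pace and stop on an object; the grip force is fixed at half the most. Time passes only in rows, so rows that repeat a pose let the fingers close. It gives the time, the measured TCP pose, the force, the opening and the grip force at its end, in the units of the state.
- arm.state(): the state, without advancing time (a new reading comes with each control period).
- arm.get_image(name): name is "side" or "top" or "wrist"; returns a dict with "image" (384x512x3 uint8, red, green, blue), "z_map" (384x512 float32, m along the optical axis (not along the pixel's ray), 0 where there is no reading), "fx", "fy", "cx", "cy" (pixels), "T" (4x4, takes a point from camera to world coordinates); the wrist camera has in their place "tool_from_camera" (4x4, takes a point from camera to tool coordinates, whose origin is the TCP and whose axes are the flange's). Camera axes: x right, y up, looking along -z (the intrinsics and any distortion apply to the point x, -y, -z); pixel columns grow to the right and rows downward; lengths in m; the calibration is good to about 2 mm. A picture is of the moment at which its call begins: read the wrist's pose just before it.
- arm.finish_job(): hands the job in; it is judged then, once.
The state is a dict: "time": time; "joints": joint angles; "joint_vel": joint speeds; "joint_efforts": joint torques, N m; "eef_pos": TCP position; "tool_rot": TCP orientation; "ft_force": force on the tool from outside, world axes, zero at the start; "torque": the same for the moment, N m; "finger_gap": finger opening in m; "finger_force": force on a finger pad.
Only numpy, scipy, OpenCV 4.12 (cv2) and the standard library are available. Lean on these libraries where they do the work, as an engineer would, in place of code of your own. Each camera call takes 0.05 s, during which the arm holds its last target. There are 200 camera calls.

### The job

Put the spring clips in order by size and get the large one ready at the mount board. One of the two small clips is on the large clip's rail: squeeze its handles, move it to a free spot on the other rail, beside the other small clip, and let it bite there upright. Then take the large clip by its handles, keep it squeezed wide open and lower it over the middle of the board's top edge, so that the edge stands a centimetre or two inside the gaping jaws and neither jaw touches the board. Finish while still holding the clip open there: do not let it close or let go of it. Leave the other small clip, the spools and the loupe where they are, and do not knock the board.

Things in the scene. Friction and masses are not known exactly. Their poses are not given: they have to be found in the camera images.
- large_clip: Large peg-type spring clip, black plastic, orange pads at the jaw tips; 84 mm tall, 26 mm wide, 72 g; stands upright on its rail, handles up. Origin at the pivot, z up, y along hinge and rail, x across the jaws; this body is the +x half (handle and jaw at +x). Jaws reach 42 mm below the pivot, handles 42 mm above; slot between the jaws is 32 mm deep.
- large_clip_grip (a point): Between the large clip's handles, 25 mm above the pivot. Outsides there are 27 mm apart along x (35 mm at the top); squeezed along x to the stop, about 12 N per finger, the handles are parallel, 17 mm over all, each half turned 0.2 rad. A 30 N grip keeps it at the stop. It springs shut if released.
- large_clip_jaw (a joint): Opening angle of the large clip: 0 = pads parallel, 6 mm apart (biting a rail); -0.08 = closed on nothing; 0.40 = wide open at its stop (tips about 23 mm apart, 17 mm apart 15 mm above the tips). Spring: 0.15 N m shut at 0, 0.30 N m at 0.40.
- large_clip_tip_a (a point): Inner lower edge of the large clip's +x jaw, middle of its width.
- large_clip_tip_b (a point): Inner lower edge of the large clip's -x jaw, middle of its width.
- stray_clip: Small clip of the same look, the one that starts on the large clip's rail: 62 mm tall, 18 mm wide, 40 g. Same axes, origin at the pivot; jaws reach 30 mm below it (slot 20 mm deep), handles 32 mm above it.
- stray_clip_grip (a point): Between that small clip's handles, 18 mm above the pivot. Outsides there are 24 mm apart along x; squeezed to the stop, about 11 N per finger, 17 mm. A 30 N grip keeps it at the stop.
- stray_clip_jaw (a joint): Opening angle of that small clip: 0 = biting a rail, -0.08 = closed on nothing, 0.40 = wide open at its stop (tips about 18 mm apart).
- home_clip: The other small clip, same make; it sits on the small clips' rail and stays there. Origin at its pivot.
- small_rail: Small clips' rail, fixed; the one with a single small clip (within 50 mm of its middle). Foot 50 x 170 mm, 22 mm high, with an upright aluminium blade 6 mm thick (x), 150 mm long (y), top edge 85 mm above the bench. Origin under its centre. A small clip on it has its pivot 20 mm above the top edge (4 to 26 mm will do), within 68 mm of the blade's middle.
- large_rail: The large clip's rail, fixed, same look and size; at the start it carries the large clip (pivot 30 mm above the top edge) and a small one (20 mm), 70 to 100 mm apart.
- board_stand: Fixed wooden foot 70 x 170 mm, 28 mm high, holding an upright grey-blue mount board 4 mm thick (x), 150 mm wide (y), with a cream leaf on each face; top edge 130 mm above the bench. Origin under its centre.
- board_top (a point): Middle of the board's top edge.
- brown_spool: Wooden spool, brown thread, 33 mm across, 40 mm tall, on the bench; leave alone. Origin under its centre.
- cream_spool: Wooden spool, cream thread, 33 mm across, 40 mm tall, on the bench; leave alone. Origin under its centre.
- loupe: Folded black loupe, 42 x 42 x 10 mm, flat on the bench; leave alone. Origin under its centre.

How it is judged:
By the outcome, as a careful person would: the job done as asked, in the order asked, and still so for the second after the job is handed in, while the arm keeps its last pose, push and grip.
It also fails if it takes over 51 s, if anything falls off the work surface, if the arm or the gripper's body presses on something with over 40 N, if the wrist force passes 120 N, or if a joint passes its speed limit or range.

## Working session

There is one attempt and no reset: what is moved stays moved. The work goes in short steps, Python scripts to look and compute and a tool call to move; the robot and the scene stay as the last step left them, time stands still between calls to the robot, and variables do not carry over. Pictures are saved under pics/ and viewed, at most 10 in all, crops included, and the job is handed in when it is done.

Besides the shell and the picture viewer there is one more tool, called by a JSON object that holds its "method" and its "body", one argument or row to a line. jog_arm: Moves the arm, as the interface text tells. Its arguments: {"type":"object","properties":{"plan":{"type":"array"},"fingers":{"type":"number"}},"required":["plan"]}

```bash
mkdir -p pics
cat > h.py <<'E'
import numpy as np, cv2
from bench import arm
def grab(n):
    s=arm.state(); d=arm.get_image(n)
    if n=="wrist":
        T=np.eye(4);T[:3,:3]=np.array(s["tool_rot"]);T[:3,3]=s["eef_pos"]
        d["T"]=T@np.array(d["tool_from_camera"])
    d["T"]=np.array(d["T"]); return d
def cloud(d):
    z=d["z_map"]; v,u=np.mgrid[0:z.shape[0],0:z.shape[1]]
    P=np.stack([(u-d["cx"])/d["fx"]*z,-(v-d["cy"])/d["fy"]*z,-z],-1)
    W=P@d["T"][:3,:3].T+d["T"][:3,3]; W[z==0]=np.nan; return W
def ray(d,u,v):
    r=np.array([(u-d["cx"])/d["fx"],-(v-d["cy"])/d["fy"],-1.])
    return d["T"][:3,3], d["T"][:3,:3]@r
def onplane(d,u,v,h):
    o,r=ray(d,u,v); return o+r*(h-o[2])/r[2]
def save(d,n,crop=None,k=1):
    im=d["image"][...,::-1]
    if crop: a,b,c,e=crop; im=im[b:e,a:c]
    cv2.imwrite("pics/"+n,cv2.resize(im,None,fx=k,fy=k,interpolation=cv2.INTER_CUBIC))
E
python3 - <<'E'
from h import *
np.set_printoptions(precision=4,suppress=True)
ims=[]
for n in("side","top"):
    d=grab(n); save(d,n+"0.png"); np.savez("%s0.npz"%n,**d); print([ (k,np.shape(v)) for k,v in d.items()]); print(d["T"],d["fx"],d["cx"],d["cy"],(d["z_map"]==0).mean())
    for k in d:
        if k not in("image","z_map","T"):print(k,d[k])
s=arm.state();print(s)
E
```

```text
[('image', (384, 512, 3)), ('z_map', (384, 512)), ('fx', ()), ('fy', ()), ('cx', ()), ('cy', ()), ('T', (4, 4))]
[[ 0.9973  0.0209 -0.07    0.4776]
 [-0.0726  0.3957 -0.9155 -0.8954]
 [ 0.0085  0.9181  0.3962  0.4926]
 [ 0.      0.      0.      1.    ]] 396.22881938349553 264.5443066115339 191.95035122275985 0.005945841471354167
fx 396.22881938349553
fy 396.22881938349553
cx 264.5443066115339
cy 191.95035122275985
[('image', (384, 512, 3)), ('z_map', (384, 512)), ('fx', ()), ('fy', ()), ('cx', ()), ('cy', ()), ('T', (4, 4))]
[[ 0.025   0.9817 -0.1886  0.3177]
 [-0.9992  0.0303  0.0254  0.0207]
 [ 0.0306  0.1879  0.9817  1.2715]
 [ 0.      0.      0.      1.    ]] 433.68650398983874 250.14926311119328 184.71794180459895 0.0038350423177083335
fx 433.68650398983874
fy 433.68650398983874
cx 250.14926311119328
cy 184.71794180459895
{'time': 0.1, 'joints': array([ 1.2703,  0.6001, -0.0026,  1.6001,  0.0018,  0.9429, -0.0798]), 'joint_vel': array([-0.0003, -0.0024, -0.0025, -0.0017,  0.0005, -0.0004,  0.0018]), 'joint_efforts': array([  0.0057, -76.6557,   1.5021, -25.2937,  -0.0524,   0.0136,
         0.    ]), 'eef_pos': array([ 0.1609, -0.7067,  0.4039]), 'tool_rot': array([[ 0.975 ,  0.222 , -0.0004],
       [ 0.222 , -0.975 ,  0.0014],
       [-0.0001, -0.0014, -1.    ]]), 'ft_force': array([ 0.4331, -0.0746, -0.2728]), 'torque': array([ 0.0452, -0.0428, -0.0243]), 'finger_force': 0.0, 'finger_gap': 0.09328066923556595}
```

```bash
ls pics
```

```text
side0.png
top0.png
```

View pics/side0.png

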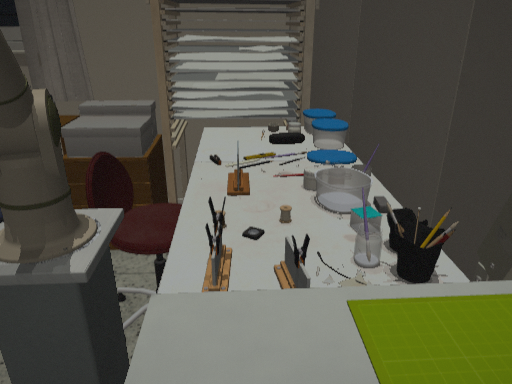

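View pics/top0.png

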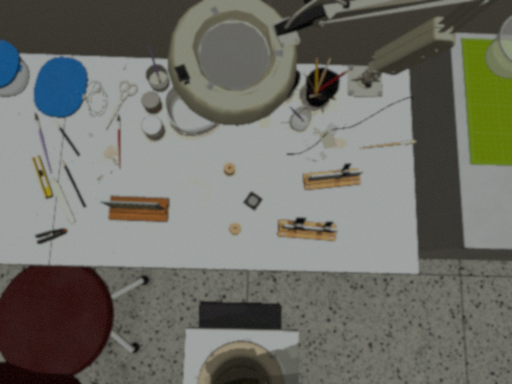

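Side view: the near rail at (217,270) carries two clips at about (218,212) and (213,240). The other rail at (292,272) has one clip at (303,250), and the board stands at (238,180). In the top view the large rail is at (307,229), the small rail at (332,179) and the board at (139,208). Spools are at (229,169) and (235,229), with the loupe at (253,200).

```bash
cat > m0.py <<'E'
from h import *
np.set_printoptions(precision=4,suppress=True)
D={n:dict(np.load(n+"0.npz")) for n in("top","side")}
for n in D:
    d=D[n]; W=cloud(d)
    print(n)
    # orange wood foot mask on bench region
    hsv=cv2.cvtColor(d["image"],cv2.COLOR_RGB2HSV)
    reg=(W[...,0]>.3)&(W[...,0]<1.0)&(abs(W[...,1])<.75)
    m=((hsv[...,1]>90)&(hsv[...,0]<20)&reg&(W[...,2]<.045)&(W[...,2]>.005)).astype(np.uint8)
    k,l,st,c=cv2.connectedComponentsWithStats(m)
    for i in range(1,k):
        if st[i,4]<40: continue
        v,u=np.where(l==i); P=W[v,u]
        if n=="top": 
            r=cv2.minAreaRect((P[:,:2]*1000).astype(np.float32)); print("foot",c[i],st[i,4],r,np.median(P[:,2]))
    # high stuff over bench by z
    m=((W[...,2]>.06)&(W[...,2]<.16)&reg).astype(np.uint8)
    k,l,st,c=cv2.connectedComponentsWithStats(m)
    for i in range(1,k):
        if st[i,4]<30: continue
        v,u=np.where(l==i); P=W[v,u]
        r=cv2.minAreaRect((P[:,:2]*1000).astype(np.float32)); print("high",c[i],st[i,4],r,P[:,2].min(),P[:,2].max())
W=cloud(D["top"])
m=W[...,2]>.2
ok=m&(W[...,0]>.2); P=W[ok]; print("overhead x",np.nanpercentile(P[:,0],[0,5,95,100]),"y",np.nanpercentile(P[:,1],[0,5,95,100]),"z",np.nanpercentile(P[:,2],[0,1,5,50,100]))
q=D["top"]; 
for u,v in[(235,55),(190,100),(235,115),(300,30),(420,50),(365,85),(323,85)]: print((u,v),W[v,u])
save(D["top"],"topc.png",(85,140,385,250),2.66)
save(D["side"],"sidec.png",(180,160,340,290),4)
E
python3 m0.py
```

```text
top
foot [229.0435 168.5942] 69 ((602.19970703125, 51.65815353393555), (24.9820499420166, 23.28074073791504), 1.3292789459228516) 0.0389432428113754
foot [330.1368 181.7714] 468 ((578.0652465820312, -254.04322814941406), (40.910133361816406, 165.40634155273438), 2.457017660140991) 0.015752264600168653
foot [139.5905 209.8058] 994 ((479.3129577636719, 310.00787353515625), (168.5714874267578, 66.46092224121094), 89.61236572265625) 0.016548062636519312
foot [304.5906 233.2024] 425 ((420.4222717285156, -177.22256469726562), (166.17666625976562, 40.24345397949219), 79.77073669433594) 0.01531410844516512
foot [234.5192 228.7885] 52 ((425.340576171875, 30.087692260742188), (22.94196128845215, 19.85487937927246), 1.7796074151992798) 0.040700639993322185
high [70.8568 43.7729] 4056 ((885.9256591796875, 475.94915771484375), (159.38397216796875, 517.6007690429688), 0.4776303172111511) 0.06000788599311879 0.15998722685764544
high [347.8283  50.2844] 1846 ((923.8739013671875, -281.3135681152344), (301.5927429199219, 94.6815414428711), 86.05301666259766) 0.060027965903133085 0.15985732892309445
hi
[... 1870 characters left out ...]
high [214.7196 231.8448] 567 ((432.61505126953125, -184.25332641601562), (148.962890625, 33.19577407836914), 85.39109802246094) 0.06006547870987611 0.15684074627230188
high [298.7606 257.4598] 635 ((590.7200317382812, -256.0783386230469), (151.00827026367188, 30.691917419433594), 89.91371154785156) 0.06002741037156989 0.13664623490854416
overhead x [0.3811 0.4715 0.9618 0.9656] y [-0.6865 -0.6432  0.3852  0.6684] z [0.2    0.2038 0.2159 0.2959 0.7001]
(235, 55) [0.6538 0.0337 0.6245]
(190, 100) [0.5792 0.1034 0.6129]
(235, 115) [0.5547 0.0306 0.6183]
(300, 30) [ 0.9601 -0.1327  0.1911]
(420, 50) [ 0.8635 -0.4208  0.2833]
(365, 85) [ 0.8756 -0.3543  0.0386]
(323, 85) [ 0.861  -0.221   0.0599]
```

```bash
cat > m1.py <<'E'
from h import *
np.set_printoptions(precision=4,suppress=True)
D={n:dict(np.load(n+"0.npz")) for n in("top","side")}
for n in D:
    d=D[n]; W=cloud(d); g=d["image"].max(2)
    for nm,c in(("large",(.4315,-.182)),("small",(.590,-.255))):
        near=(abs(W[...,0]-c[0])<.04)&(abs(W[...,1]-c[1])<.1)
        b=W[near&(W[...,2]>.065)&(W[...,2]<.088)]
        p=np.polyfit(b[:,1],b[:,0],1); print(n,nm,"blade line x=%.4f+%.4f*(y-cy)"%(np.polyval(p,c[1]),p[0]),"yr",np.percentile(b[:,1],[1,99]),len(b))
        P=W[near&(W[...,2]>.1)&(W[...,2]<.2)]
        h=np.histogram(P[:,1],np.arange(c[1]-.1,c[1]+.1,.008)); 
        m=(near&(W[...,2]>.097)).astype(np.uint8)
        k,l,st,ce=cv2.connectedComponentsWithStats(m,connectivity=8)
        for i in range(1,k):
            if st[i,4]<8: continue
            Q=W[l==i]; print("  clip px",ce[i],st[i,4],"x",np.percentile(Q[:,0],[2,50,98]),"y",np.percentile(Q[:,1],[2,50,98]),"ztop",np.percentile(Q[:,2],[50,98]))
E
python3 m1.py
```

```text
top large blade line x=0.4319+0.0557*(y-cy) yr [-0.2521 -0.1062] 104
  clip px [299.5909 223.197 ] 132 x [0.4185 0.4391 0.4509] y [-0.1548 -0.1418 -0.1295] ztop [0.129  0.1596]
  clip px [327.7381 226.5   ] 84 x [0.4157 0.4341 0.4446] y [-0.2289 -0.2193 -0.2108] ztop [0.1149 0.1397]
top small blade line x=0.5862+-0.1312*(y-cy) yr [-0.3277 -0.1811] 152
  clip px [346.3827 168.6296] 81 x [0.576  0.5951 0.6039] y [-0.2821 -0.2724 -0.2635] ztop [0.1126 0.138 ]
side large blade line x=0.4336+0.0443*(y-cy) yr [-0.257  -0.1156] 183
  clip px [214.5505 222.0183] 327 x [0.4181 0.4303 0.451 ] y [-0.231  -0.1563 -0.1313] ztop [0.1183 0.1552]
side small blade line x=0.5865+-0.1397*(y-cy) yr [-0.3307 -0.182 ] 346
  clip px [300.803  246.4187] 203 x [0.5769 0.5948 0.6045] y [-0.2855 -0.2788 -0.2658] ztop [0.1117 0.1359]
```

View pics/sidec.png

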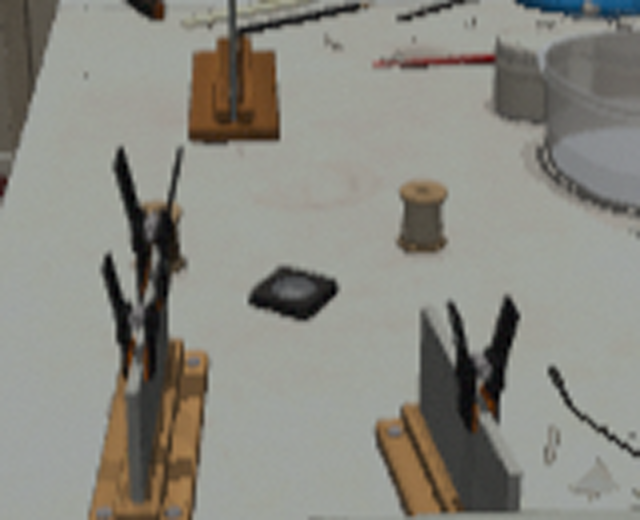

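The side crop shows the large clip at crop (150,215) and the stray in front of it at (135,315), both on the near rail. The home clip is on the right rail at (480,360), all handles up.

Run:
```python
from h import *
np.set_printoptions(precision=3,suppress=True)
for n in("top","side"):
    W=cloud(dict(np.load(n+"0.npz")))
    for x in np.arange(.1,.8,.1):
        r=[]
        for y in np.arange(-.75,-.2,.1):
            m=(abs(W[...,0]-x)<.05)&(abs(W[...,1]-y)<.05); r.append(np.nanmax(W[m][:,2]) if m.sum()>3 else -9)
        print(n,"%.1f"%x,np.array(r))
```

```text
top 0.1 [-0.76  -0.765 -0.765 -0.762 -0.764 -0.765]
top 0.2 [-0.764 -0.764 -0.764 -0.766 -0.763 -0.765]
top 0.3 [-0.764 -0.765  0.005  0.008  0.008  0.009]
top 0.4 [0.103 0.225 0.225 0.008 0.008 0.141]
top 0.5 [-9.     0.225  0.226  0.008  0.008  0.016]
top 0.6 [-9.     0.229  0.23   0.009  0.088  0.139]
top 0.7 [-9.     0.23   0.229  0.017  0.013  0.652]
side 0.1 [-9 -9 -9 -9 -9 -9]
side 0.2 [-9 -9 -9 -9 -9 -9]
side 0.3 [-9.    -9.    -9.    -9.    -9.     0.002]
side 0.4 [-9.     0.221  0.221 -9.    -9.     0.137]
side 0.5 [-9.     0.221  0.221 -9.    -9.     0.013]
side 0.6 [-9.     0.225  0.225 -9.     0.087  0.137]
side 0.7 [-9.     0.225  0.225 -9.    -9.     0.011]
```

{"method": "jog_arm", "body": {
  "plan": [
    {"travel": [0.02, 0.04, 0.03], "twist": 7},
    {"travel": [0.16, 0.34, 0.06], "twist": 50},
    {"travel": [0.16, 0.34, 0.06], "twist": 50},
    {"travel": [0.16, 0.34, 0.06], "twist": 50},
    {"travel": [0.16, 0.34, 0.06], "twist": 50},
    {"travel": [0.16, 0.34, 0.06], "twist": 50},
    {"travel": [0.16, 0.34, 0.06], "twist": 50},
    {"travel": [0.16, 0.34, 0.06], "twist": 50},
    {"travel": [0.16, 0.34, 0.06], "twist": 50},
    {"travel": [0.16, 0.34, 0.06], "twist": 50}
  ],
  "fingers": 0.06
}}

```text
time: 0.93
eef_pos: [0.3232, -0.3616, 0.4655]
tool_rot: [[0.451, 0.892, 0.001], [0.892, -0.451, 0.001], [0.001, 0.0, -1.0]]
ft_force: [0.4, -0.0, 0.3]
finger_gap: 0.0602
finger_force: 0.0
```

{"method": "jog_arm", "body": {
  "plan": [
    {"travel": [0.107, 0.172, -0.035], "twist": 24},
    {"travel": [0.107, 0.172, -0.035], "twist": 24},
    {"travel": [0.107, 0.172, -0.035], "twist": 24},
    {"travel": [0.107, 0.172, -0.035], "twist": 24},
    {"travel": [0.107, 0.172, -0.035], "twist": 24},
    {"travel": [0.107, 0.172, -0.035], "twist": 24},
    {"travel": [0.107, 0.172, -0.035], "twist": 24},
    {"travel": [0.107, 0.172, -0.035], "twist": 24},
    {"travel": [0.107, 0.172, -0.035], "twist": 24}
  ]
}}

```text
time: 1.68
eef_pos: [0.4273, -0.1962, 0.4297]
tool_rot: [[0.058, 0.998, -0.001], [0.998, -0.058, -0.0], [-0.0, -0.001, -1.0]]
ft_force: [0.3, 0.1, -0.2]
finger_gap: 0.06
finger_force: 0.0
```

Run:
```python
from h import *
np.set_printoptions(precision=4,suppress=True)
s=arm.state(); d=grab("wrist"); save(d,"w1.png"); np.savez("w1.npz",**d)
print(s["eef_pos"],s["tool_rot"]); print(d["T"],d["fx"],d["cx"],d["cy"],{k for k in d})
```

```text
[ 0.4273 -0.1962  0.4297] [[ 0.0576  0.9983 -0.0006]
 [ 0.9983 -0.0576 -0.0005]
 [-0.0005 -0.0006 -1.    ]]
[[ 0.9984  0.0539  0.0175  0.4314]
 [-0.0567  0.9544  0.2931 -0.1143]
 [-0.0009 -0.2936  0.9559  0.4103]
 [ 0.      0.      0.      1.    ]] 289.28949785803036 253.91359072656996 194.90789955708152 {'T', 'image', 'z_map', 'cy', 'fx', 'fy', 'cx', 'tool_from_camera'}
```

View pics/w1.png

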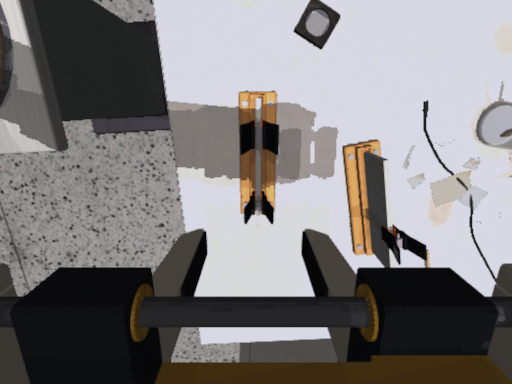

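The wrist view shows the large clip at (258,137) and the stray at (259,208) on the blade, with the home clip at (403,243) and the loupe at (317,22).

```bash
cat > m2.py <<'E'
from h import *
import sys
np.set_printoptions(precision=4,suppress=True)
def clips(f,zs=.1):
    W=cloud(f); out=[]
    for nm,c in(("large",(.4325,-.182)),("small",(.5865,-.2555))):
        near=(abs(W[...,0]-c[0])<.04)&(abs(W[...,1]-c[1])<.1)
        b=W[near&(W[...,2]>.075)&(W[...,2]<.092)]
        if len(b)>20:
            p=np.polyfit(b[:,1],b[:,0],1); print(nm,"blade x=%.4f slope %.4f"%(np.polyval(p,c[1]),p[0]),"yr",np.percentile(b[:,1],[1,99]),"z98 %.4f"%np.percentile(b[:,2],98),len(b))
        m=(near&(W[...,2]>zs)&(W[...,2]<.18)).astype(np.uint8); m=cv2.dilate(m,np.ones((3,3),np.uint8))
        k,l,st,ce=cv2.connectedComponentsWithStats(m)
        for i in range(1,k):
            q=(l==i)&near&(W[...,2]>zs)
            if q.sum()<15: continue
            Q=W[q]; t=np.percentile(Q[:,2],98); T=Q[Q[:,2]>t-.02]
            r=cv2.minAreaRect((T[:,:2]*1000).astype(np.float32))
            print(" clip px",ce[i],q.sum(),"x",np.percentile(T[:,0],[2,98]),"y",np.percentile(T[:,1],[2,98]),"mid",(np.percentile(T[:,:2],2,0)+np.percentile(T[:,:2],98,0))/2,"ztop %.4f"%t,"rect",np.round(r[0],1),np.round(r[1],1),round(r[2],1))
if __name__=="__main__":
    for f in sys.argv[1:]: print(f); clips(dict(np.load(f)))
E
python3 m2.py w1.npz top0.npz side0.npz
```

```text
w1.npz
large blade x=0.4311 slope 0.0571 yr [-0.2537 -0.107 ] z98 0.0891 575
 clip px [258.5387 136.2187] 1032 x [0.4173 0.4498] y [-0.1541 -0.1291] mid [ 0.4335 -0.1416] ztop 0.1576 rect [ 433.5 -141.8] [25.9 33.6] 87.4
 clip px [257.8655 208.3871] 498 x [0.4147 0.4436] y [-0.2283 -0.2104] mid [ 0.4292 -0.2193] ztop 0.1374 rect [ 428.9 -219.8] [18.  29.5] 86.8
small blade x=0.5847 slope -0.1273 yr [-0.3183 -0.1806] z98 0.0898 901
 clip px [405.0529 245.275 ] 665 x [0.5735 0.6026] y [-0.2813 -0.2628] mid [ 0.588 -0.272] ztop 0.1373 rect [ 588.3 -272.9] [29.8 18.5] 8.0
top0.npz
large blade x=0.4322 slope 0.0554 yr [-0.2534 -0.1062] z98 0.0910 112
 clip px [299.799  223.3317] 132 x [0.4175 0.451 ] y [-0.1546 -0.1299] mid [ 0.4342 -0.1423] ztop 0.1596 rect [ 434.8 -141.6] [25.2 33.3] 86.1
 clip px [328.1583 226.482 ] 82 x [0.4156 0.4447] y [-0.2289 -0.2111] mid [ 0.4302 -0.22  ] ztop 0.1397 rect [ 430.1 -220.2] [17.9 29.2] 87.0
small blade x=0.5866 slope -0.1323 yr [-0.3278 -0.1814] z98 0.0894 133
 clip px [346.617  168.7801] 80 x [0.5759 0.604 ] y [-0.2811 -0.2635] mid [ 0.59   -0.2723] ztop 0.1380 rect [ 589.9 -272.6] [29.1 17.2] 3.5
side0.npz
large blade x=0.4333 slope 0.0429 yr [-0.257  -0.1151] z98 0.0910 173
 clip px [214.8057 220.5544] 316 x [0.4177 0.4524] y [-0.2272 -0.131 ] mid [ 0.4351 -0.1791] ztop 0.1553 rect [ 432.7 -179.3] [98.3 33.1] 84.9
small blade x=0.5871 slope -0.1369 yr [-0.3304 -0.1831] z98 0.0901 258
 clip px [300.711  245.0942] 188 x [0.5761 0.6056] y [-0.2856 -0.2651] mid [ 0.5908 -0.2753] ztop 0.1360 rect [ 590.5 -274.4] [30.7 20.4] 7.6
```

```bash
python3 -c "
from bench import arm
s=arm.state();print(s['time'],s['eef_pos'],s['joint_vel'],s['joints'])"
```

```text
1.7333 [ 0.42721622 -0.19629173  0.42972991] [ 0.00569196 -0.00070905 -0.00351014 -0.00062763 -0.00317467 -0.00154217
 -0.00475038] [ 0.69276096  0.29424464 -0.48212084  2.11453747  0.19430146  0.77452198
  0.03063089]
```

{"method": "jog_arm", "body": {
  "plan": [
    {"travel": [0.0023, -0.0232, -0.02], "twist": 0},
    {"travel": [0.0023, -0.0232, -0.055], "twist": 0},
    {"travel": [0.0023, -0.0232, -0.085], "twist": 0},
    {"travel": [0.0023, -0.0232, -0.11], "twist": 0},
    {"travel": [0.0023, -0.0232, -0.125], "twist": 0},
    {"travel": [0.0023, -0.0232, -0.135], "twist": 0},
    {"travel": [0.0023, -0.0232, -0.14], "twist": 0},
    {"travel": [0.0023, -0.0232, -0.14], "twist": 0},
    {"travel": [0.0023, -0.0232, -0.14], "twist": 0}
  ]
}}

```text
time: 2.48
eef_pos: [0.4303, -0.2185, 0.2903]
tool_rot: [[0.056, 0.998, 0.001], [0.998, -0.056, -0.001], [-0.0, 0.001, -1.0]]
ft_force: [0.5, 0.7, -0.9]
finger_gap: 0.0601
finger_force: 0.0
```

Run:
```python
from h import *
np.set_printoptions(precision=4,suppress=True)
s=arm.state(); d=grab("side"); save(d,"s1.png",(170,130,340,290),4); np.savez("s1.npz",**d)
d=grab("top"); np.savez("t1.npz",**d)
print(s["eef_pos"],s["ft_force"])
```

```text
[ 0.4303 -0.2185  0.2903] [ 0.4876  0.6926 -0.8772]
```

View pics/s1.png

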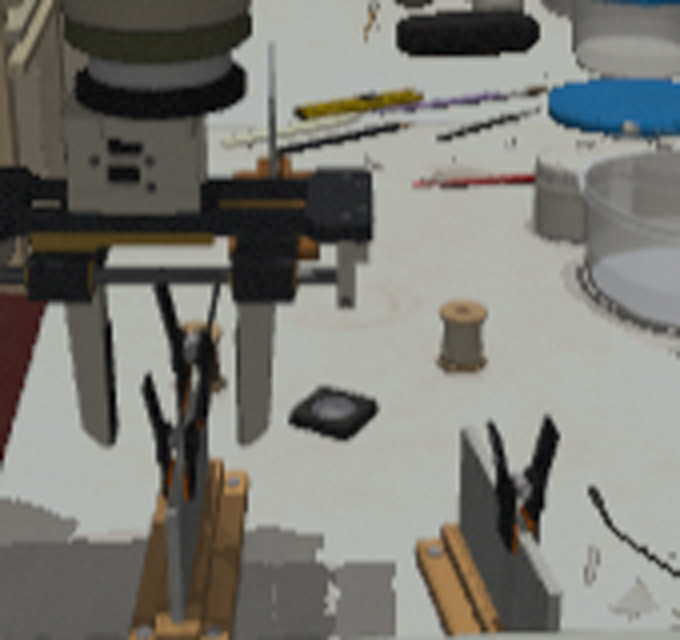

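The fingers straddle the stray clip: tips sit at crop row 440, level with its pivot at about (177,438). Closing now.

{"method": "jog_arm", "body": {
  "plan": [
    {"travel": [0, 0, 0], "twist": 0},
    {"travel": [0, 0, 0], "twist": 0},
    {"travel": [0, 0, 0], "twist": 0},
    {"travel": [0, 0, 0], "twist": 0},
    {"travel": [0, 0, 0], "twist": 0},
    {"travel": [0, 0, 0], "twist": 0},
    {"travel": [0, 0, 0], "twist": 0},
    {"travel": [0, 0, 0], "twist": 0}
  ],
  "fingers": 0.0
}}

```text
time: 3.25
eef_pos: [0.4302, -0.2181, 0.2897]
tool_rot: [[0.055, 0.998, -0.0], [0.998, -0.055, 0.0], [0.0, -0.0, -1.0]]
ft_force: [-0.5, -0.1, -1.1]
finger_gap: 0.0171
finger_force: 29.3
```

{"method": "jog_arm", "body": {
  "plan": [
    {"travel": [0, 0, 0.01], "twist": 0},
    {"travel": [0, 0, 0.03], "twist": 0},
    {"travel": [0, 0, 0.06], "twist": 0},
    {"travel": [0.02, -0.002, 0.07], "twist": 2},
    {"travel": [0.055, -0.004, 0.07], "twist": 6},
    {"travel": [0.09, -0.006, 0.07], "twist": 10},
    {"travel": [0.12, -0.008, 0.07], "twist": 10.6},
    {"travel": [0.145, -0.0094, 0.07], "twist": 10.6},
    {"travel": [0.1527, -0.0094, 0.07], "twist": 10.6},
    {"travel": [0.1527, -0.0094, 0.07], "twist": 10.6}
  ]
}}

```text
time: 4.08
eef_pos: [0.5842, -0.2271, 0.3591]
tool_rot: [[-0.13, 0.992, 0.0], [0.992, 0.13, 0.001], [0.001, 0.0, -1.0]]
ft_force: [-0.2, -0.4, -0.2]
finger_gap: 0.0179
finger_force: 29.3
```

```bash
cat > look.py <<'E'
from h import *
import sys
np.set_printoptions(precision=4,suppress=True)
s=arm.state(); print(s["time"],s["eef_pos"],s["tool_rot"][:,1],s["ft_force"],s["finger_gap"],s["finger_force"])
t=sys.argv[1]; L=[]
for n in("side","wrist"):
    d=grab(n); np.savez(n[0]+t+".npz",**d); L.append(d["image"][...,::-1])
a=cv2.resize(L[0][150:300,180:340],(400,375),interpolation=cv2.INTER_CUBIC); b=cv2.resize(L[1],(400,300))
b=cv2.copyMakeBorder(b,0,75,0,0,cv2.BORDER_CONSTANT); cv2.imwrite("pics/"+t+".png",np.hstack([a,b]))
E
python3 look.py c2
```

```text
4.0833 [ 0.5842 -0.2271  0.3591] [0.9915 0.1301 0.0005] [-0.1516 -0.3832 -0.2179] 0.017888603135167266 29.256360037252307
```

View pics/c2.png

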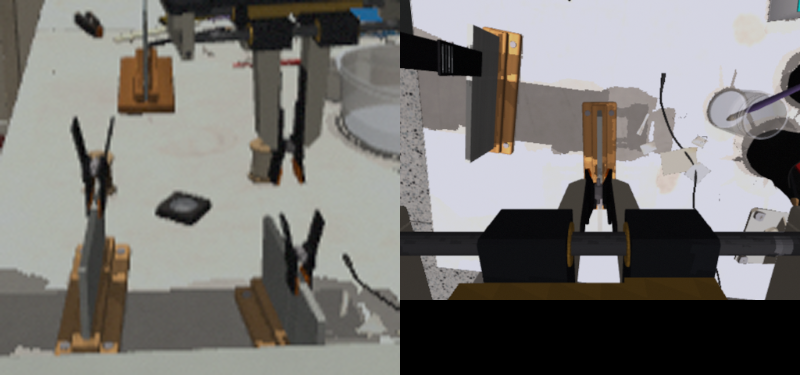

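The stray hangs open in the fingers at crop (288,150), jaw tips at (277,180) and (298,180). The blade is directly below, and the wrist view has the clip centred over the rail at (600,195).

Run:
```python
from h import *
np.set_printoptions(precision=4,suppress=True)
d=dict(np.load("sc2.npz")); W=cloud(d)
u0,u1,v0,v1=280,308,195,228
for z0 in np.arange(.135,.215,.008):
    s=W[v0:v1,u0:u1]; m=(s[...,2]>z0)&(s[...,2]<=z0+.008)&(s[...,1]<-.19)&(s[...,1]>-.26); Q=s[m]
    if len(Q)>2: print("%.3f"%z0,len(Q),Q[:,0].min(),Q[:,0].max(),np.median(Q[:,1]))
for n in("sc2.npz","wc2.npz"):
    W=cloud(dict(np.load(n)))
    for c,zr in(((.5866,-.2546),(.07,.088)),):
        m=(abs(W[...,0]-c[0])<.03)&(abs(W[...,1]-c[1])<.08)&(W[...,2]>zr[0])&(W[...,2]<zr[1])
        b=W[m]; 
        if len(b)>10:
            p=np.polyfit(b[:,1],b[:,0],1); print(n,len(b),"x@-.227 %.4f slope %.3f"%(np.polyval(p,-.227),p[0]))
            T=b[b[:,2]>.083]; print("  top x-range resid",np.percentile(T[:,0]-np.polyval(p,T[:,1]),[5,50,95]))
```

```text
0.143 34 0.5723769709300067 0.5979789053050129 -0.23609033912013594
0.151 38 0.5737035594698952 0.597340568680815 -0.23551346022139358
0.159 32 0.5736079124034892 0.596849876087381 -0.23685151082404482
0.167 51 0.5716933192911491 0.6006239961022237 -0.23660305209567967
0.175 77 0.5642106755093973 0.6077081581791073 -0.2352601338519037
0.183 88 0.5614107453525748 0.607916976197408 -0.23544939921707064
0.191 81 0.561312846724011 0.6072180157254716 -0.23566038451945004
0.199 20 0.562144848991855 0.6009239881014298 -0.23794651803281958
sc2.npz 293 x@-.227 0.5828 slope -0.139
  top x-range resid [-0.0033  0.0016  0.0049]
wc2.npz 770 x@-.227 0.5827 slope -0.137
  top x-range resid [-0.0028  0.      0.0027]
```

{"method": "jog_arm", "body": {
  "plan": [
    {"travel": [-0.001, 0, -0.015], "twist": 0},
    {"travel": [-0.001, 0, -0.03], "twist": 0},
    {"travel": [-0.001, 0, -0.045], "twist": 0},
    {"travel": [-0.001, 0, -0.057], "twist": 0},
    {"travel": [-0.001, 0, -0.066], "twist": 0},
    {"travel": [-0.001, 0, -0.07], "twist": 0},
    {"travel": [-0.001, 0, -0.07], "twist": 0},
    {"travel": [-0.001, 0, -0.07], "twist": 0}
  ]
}}

```text
time: 4.85
eef_pos: [0.5819, -0.2275, 0.29]
tool_rot: [[-0.129, 0.992, 0.0], [0.992, 0.129, -0.0], [-0.0, 0.0, -1.0]]
ft_force: [0.4, 0.3, -0.8]
finger_gap: 0.0178
finger_force: 29.3
```

{"method": "jog_arm", "body": {
  "plan": [
    {"travel": [0, 0, 0], "twist": 0},
    {"travel": [0, 0, 0], "twist": 0},
    {"travel": [0, 0, 0], "twist": 0},
    {"travel": [0, 0, 0], "twist": 0}
  ],
  "fingers": 0.026
}}

```text
time: 5.18
eef_pos: [0.5821, -0.2276, 0.2902]
tool_rot: [[-0.129, 0.992, 0.001], [0.992, 0.129, -0.0], [-0.0, 0.001, -1.0]]
ft_force: [1.1, 0.3, 0.2]
finger_gap: 0.0261
finger_force: 3.9
```

{"method": "jog_arm", "body": {
  "plan": [
    {"travel": [0, 0, 0], "twist": 0},
    {"travel": [0, 0, 0], "twist": 0},
    {"travel": [0, 0, 0], "twist": 0},
    {"travel": [0, 0, 0], "twist": 0}
  ],
  "fingers": 0.055
}}

```text
time: 5.52
eef_pos: [0.5818, -0.2275, 0.2897]
tool_rot: [[-0.129, 0.992, -0.0], [0.992, 0.129, -0.0], [-0.0, -0.0, -1.0]]
ft_force: [-0.9, 0.0, 0.4]
finger_gap: 0.0481
finger_force: 0.0
```

{"method": "jog_arm", "body": {
  "plan": [
    {"travel": [0, 0, 0.02], "twist": 0},
    {"travel": [0, 0, 0.055], "twist": 0},
    {"travel": [0, 0, 0.09], "twist": 0},
    {"travel": [0, 0, 0.11], "twist": 0},
    {"travel": [0, 0, 0.11], "twist": 0}
  ]
}}

```text
time: 5.93
eef_pos: [0.5828, -0.2274, 0.4044]
tool_rot: [[-0.129, 0.992, 0.006], [0.992, 0.129, -0.002], [-0.003, 0.006, -1.0]]
ft_force: [0.8, -0.2, -0.5]
finger_gap: 0.055
finger_force: 0.0
```

```bash
python3 look.py c3; python3 m2.py sc3.npz wc3.npz
```

```text
5.9333 [ 0.5828 -0.2274  0.4044] [0.9916 0.1289 0.0061] [ 0.7953 -0.2405 -0.5439] 0.05501566131921188 0.0
sc3.npz
large blade x=0.4338 slope 0.0501 yr [-0.2571 -0.116 ] z98 0.0901 186
 clip px [216.3914 210.6881] 180 x [0.4189 0.4527] y [-0.1569 -0.1306] mid [ 0.4358 -0.1438] ztop 0.1554 rect [ 435.8 -143. ] [26.7 33.5] 86.9
small blade x=0.5859 slope -0.1606 yr [-0.3312 -0.1837] z98 0.0910 253
 clip px [297.8827 239.7076] 340 x [0.5708 0.6052] y [-0.2848 -0.221 ] mid [ 0.588  -0.2529] ztop 0.1360 rect [ 587.5 -252.5] [30.3 63.9] 8.5
wc3.npz
large blade x=0.4332 slope 0.0713 yr [-0.2538 -0.107 ] z98 0.0896 1548
 clip px [75.7371 75.0734] 2445 x [0.4173 0.4506] y [-0.1542 -0.1293] mid [ 0.434  -0.1417] ztop 0.1574 rect [ 433.6 -142. ] [25.9 34.8] 87.6
small blade x=0.5862 slope -0.1355 yr [-0.3268 -0.181 ] z98 0.0903 640
 clip px [253.7066 196.555 ] 629 x [0.5675 0.5974] y [-0.238  -0.2188] mid [ 0.5824 -0.2284] ztop 0.1372 rect [ 582.4 -229. ] [30.  18.1] 7.5
 clip px [254.2168 238.6065] 597 x [0.5742 0.6035] y [-0.2824 -0.2628] mid [ 0.5889 -0.2726] ztop 0.1372 rect [ 589.1 -273. ] [29.6 18.1] 7.5
```

View pics/c3.png

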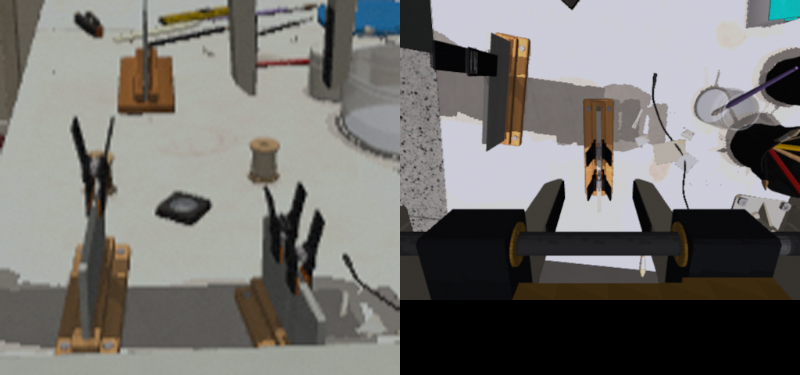

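The stray now bites upright beside the home clip (crop (300,255), and (598,155) in the wrist half), its top at 0.137 m like its neighbour. The home clip has not moved.

{"method": "jog_arm", "body": {
  "plan": [
    {"travel": [-0.035, 0.0, 0], "twist": -4},
    {"travel": [-0.07, 0.01, 0], "twist": -8},
    {"travel": [-0.1, 0.03, 0], "twist": -10.6},
    {"travel": [-0.13, 0.055, -0.005], "twist": -10.6},
    {"travel": [-0.1488, 0.08, -0.01], "twist": -10.6},
    {"travel": [-0.1488, 0.0854, -0.02], "twist": -10.6},
    {"travel": [-0.1488, 0.0854, -0.03], "twist": -10.6},
    {"travel": [-0.1488, 0.0854, -0.03], "twist": -10.6}
  ]
}}

```text
time: 6.7
eef_pos: [0.4327, -0.1422, 0.3676]
tool_rot: [[0.055, 0.999, -0.003], [0.999, -0.055, 0.001], [0.001, -0.003, -1.0]]
ft_force: [0.7, 0.6, 0.5]
finger_gap: 0.0551
finger_force: 0.0
```

{"method": "jog_arm", "body": {
  "plan": [
    {"travel": [0.0012, 0.0003, -0.02], "twist": 0},
    {"travel": [0.0012, 0.0003, -0.035], "twist": 0},
    {"travel": [0.0012, 0.0003, -0.05], "twist": 0},
    {"travel": [0.0012, 0.0003, -0.058], "twist": 0},
    {"travel": [0.0012, 0.0003, -0.062], "twist": 0},
    {"travel": [0.0012, 0.0003, -0.062], "twist": 0},
    {"travel": [0.0012, 0.0003, -0.062], "twist": 0}
  ]
}}

```text
time: 7.28
eef_pos: [0.4346, -0.142, 0.3078]
tool_rot: [[0.056, 0.998, -0.0], [0.998, -0.056, 0.0], [0.0, -0.0, -1.0]]
ft_force: [-0.5, -0.1, 0.1]
finger_gap: 0.0551
finger_force: 0.0
```

{"method": "jog_arm", "body": {
  "plan": [
    {"travel": [0, 0, 0], "twist": 0},
    {"travel": [0, 0, 0], "twist": 0},
    {"travel": [0, 0, 0], "twist": 0},
    {"travel": [0, 0, 0], "twist": 0},
    {"travel": [0, 0, 0], "twist": 0},
    {"travel": [0, 0, 0], "twist": 0},
    {"travel": [0, 0, 0], "twist": 0},
    {"travel": [0, 0, 0], "twist": 0}
  ],
  "fingers": 0.0
}}

```text
time: 7.95
eef_pos: [0.4343, -0.1418, 0.3077]
tool_rot: [[0.055, 0.998, -0.0], [0.998, -0.055, -0.0], [-0.0, -0.0, -1.0]]
ft_force: [0.3, 0.6, -0.5]
finger_gap: 0.0164
finger_force: 30.0
```

Run:
```python
from h import *
np.set_printoptions(precision=4,suppress=True)
print(arm.state()["eef_pos"])
for n in("top0","side0","w1","t1","s1","sc2","sc3"):
    d=dict(np.load(n+".npz")); W=cloud(d); g=d["image"]
    near=(abs(W[...,0]-.4803)<.03)&(abs(W[...,1]-.31)<.09)
    m=near&(W[...,2]>.045)&(W[...,2]<.15); b=W[m]
    if len(b)<15: print(n,len(b)); continue
    p=np.polyfit(b[:,1],b[:,0],1); print(n,len(b),"x@.31 %.4f slope %.4f"%(np.polyval(p,.31),p[0]),"y",np.percentile(b[:,1],[1,99]),"z",np.percentile(b[:,2],[2,98]))
    T=b[b[:,2]>.12]; 
    if len(T)>4:print("   top n",len(T),"x",np.percentile(T[:,0],[2,50,98]),"y",np.percentile(T[:,1],[2,98]))
    hsv=cv2.cvtColor(g,cv2.COLOR_RGB2HSV)
    f=near*0; f=(abs(W[...,0]-.48)<.06)&(abs(W[...,1]-.31)<.12)&(W[...,2]>.01)&(W[...,2]<.04)&(hsv[...,1]>90)
    r=cv2.minAreaRect((W[f][:,:2]*1000).astype(np.float32)); print("   foot",r)
```

```text
[ 0.4343 -0.1418  0.3077]
top0 328 x@.31 0.4792 slope 0.0080 y [0.2351 0.3835] z [0.0485 0.1337]
   top n 118 x [0.4777 0.4798 0.4828] y [0.2376 0.3808]
   foot ((479.3104553222656, 309.6408996582031), (167.83755493164062, 66.46092224121094), 89.61236572265625)
side0 75 x@.31 0.4829 slope 0.0162 y [0.2303 0.3832] z [0.0505 0.1305]
   top n 33 x [0.4807 0.4821 0.4853] y [0.2373 0.3837]
   foot ((482.3417053222656, 302.21673583984375), (161.33074951171875, 68.65911102294922), 89.4925537109375)
w1 0
t1 328 x@.31 0.4792 slope 0.0090 y [0.2353 0.3829] z [0.0471 0.1335]
   top n 118 x [0.4778 0.4799 0.4826] y [0.2384 0.3797]
   foot ((479.3116455078125, 309.5674743652344), (168.84176635742188, 65.75421142578125), 89.5701675415039)
s1 67 x@.31 0.4829 slope 0.0166 y [0.2314 0.3857] z [0.0691 0.1304]
   top n 34 x [0.4807 0.4829 0.4853] y [0.2328 0.3857]
   foot ((481.6610412597656, 302.73333740234375), (158.31268310546875, 67.80055236816406), 89.87711334228516)
sc2 75 x@.31 0.4829 slope 0.0157 y [0.2315 0.3813] z [0.0533 0.13  ]
   top n 32 x [0.4807 0.4821 0.4853] y [0.2357 0.3816]
   foot ((482.6075744628906, 303.27130126953125), (163.32366943359375, 68.57506561279297), 89.26648712158203)
sc3 75 x@.31 0.4829 slope 0.0161 y [0.2287 0.3834] z [0.0519 0.1303]
   top n 33 x [0.4807 0.4821 0.4853] y [0.2328 0.3834]
   foot ((482.2763366699219, 302.3851013183594), (161.72195434570312, 68.844970703125), 89.5390396118164)
```

{"method": "jog_arm", "body": {
  "plan": [
    {"travel": [0, 0, 0.01], "twist": 0},
    {"travel": [0, 0, 0.028], "twist": 0},
    {"travel": [0, 0.005, 0.043], "twist": 0},
    {"travel": [0, 0.025, 0.045], "twist": 0},
    {"travel": [0.0, 0.055, 0.045], "twist": 1},
    {"travel": [0.0, 0.085, 0.045], "twist": 2},
    {"travel": [0.002, 0.115, 0.045], "twist": 2.6},
    {"travel": [0.003, 0.145, 0.045], "twist": 2.6},
    {"travel": [0.003, 0.17, 0.045], "twist": 2.6},
    {"travel": [0.003, 0.19, 0.045], "twist": 2.6}
  ]
}}

```text
time: 8.78
eef_pos: [0.4371, 0.0503, 0.3528]
tool_rot: [[0.008, 1.0, 0.0], [1.0, -0.008, 0.0], [0.0, 0.0, -1.0]]
ft_force: [-0.0, -0.1, -0.8]
finger_gap: 0.0163
finger_force: 30.0
```

{"method": "jog_arm", "body": {
  "plan": [
    {"travel": [0.002, 0.03, 0.005], "twist": 0},
    {"travel": [0.004, 0.06, 0.015], "twist": 0},
    {"travel": [0.01, 0.09, 0.03], "twist": 0},
    {"travel": [0.02, 0.115, 0.045], "twist": 0},
    {"travel": [0.032, 0.14, 0.05], "twist": 0},
    {"travel": [0.043, 0.155, 0.05], "twist": 0},
    {"travel": [0.043, 0.155, 0.05], "twist": 0}
  ]
}}

```text
time: 9.37
eef_pos: [0.4817, 0.2067, 0.4034]
tool_rot: [[0.007, 1.0, 0.002], [1.0, -0.007, 0.003], [0.003, 0.002, -1.0]]
ft_force: [0.6, 0.7, -1.1]
finger_gap: 0.0173
finger_force: 30.0
```

```bash
python3 look.py c4
python3 - <<'E'
from h import *
np.set_printoptions(precision=4,suppress=True)
d=dict(np.load("wc4.npz")); W=cloud(d); T=d["T"]
m=(abs(W[...,0]-.4803)<.03)&(abs(W[...,1]-.31)<.1)&(W[...,2]>.06)&(W[...,2]<.16); b=W[m]
print(len(b)); t=b[b[:,2]>.122]; p=np.polyfit(t[:,1],t[:,0],1)
print("top n",len(t),"x@.31 %.4f slope %.4f"%(np.polyval(p,.31),p[0]),np.percentile(t[:,0]-np.polyval(p,t[:,1]),[5,95]),"y",np.percentile(t[:,1],[1,99]),"z",np.percentile(b[:,2],[90,98]))
E
```

```text
9.3667 [0.4817 0.2067 0.4034] [ 1.     -0.007   0.0023] [ 0.6243  0.6841 -1.1043] 0.01734085144347162 29.999395608901978
856
top n 786 x@.31 0.4801 slope 0.0117 [-0.0016  0.0017] y [0.238  0.3635] z [0.1315 0.132 ]
```

View pics/c4.png

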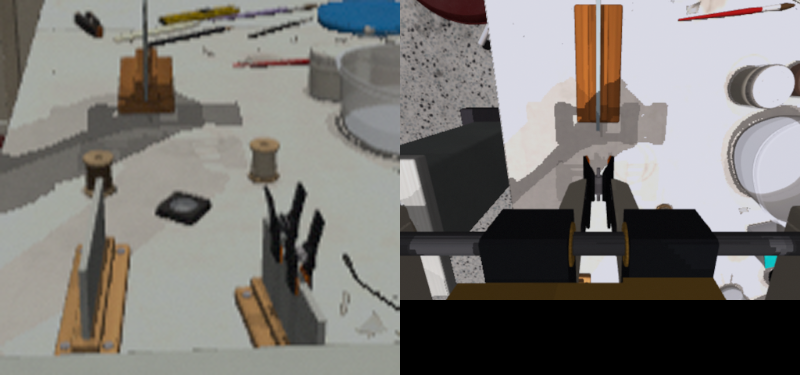

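The wrist half shows the held clip wide open, orange tips at (587,160) and (611,160), with the board's top edge straight ahead at (600,10 to 130). Next I measure the jaws against the board.

```bash
cat > jaw.py <<'E'
from h import *
import sys
np.set_printoptions(precision=4,suppress=True)
d=dict(np.load(sys.argv[1])); s=np.array([float(a) for a in sys.argv[2:5]]); W=cloud(d); g=d["image"]
hsv=cv2.cvtColor(g,cv2.COLOR_RGB2HSV)
R=W-s
m=(abs(R[...,0])<.03)&(abs(R[...,1])<.02)&(R[...,2]<-.13)&(R[...,2]>-.25)
for z0 in np.arange(-.24,-.13,.012):
    q=m&(R[...,2]>z0)&(R[...,2]<=z0+.012); Q=R[q]
    if len(Q)<6: continue
    a=Q[Q[:,0]>0];b=Q[Q[:,0]<=0]
    f=lambda a:np.r_[len(a),np.percentile(a[:,0],[2,98]),a[:,1].max()] if len(a)>2 else None
    print("%.3f"%z0,f(b),f(a))
o=m&(hsv[...,1]>140)&(hsv[...,0]<20)&(g[...,0]>90)
k,l,st,c=cv2.connectedComponentsWithStats(o.astype(np.uint8))
for i in range(1,k):
    if st[i,4]>=4: Q=R[l==i]; print("pad",c[i],st[i,4],Q.min(0),Q.max(0))
E
python3 jaw.py wc4.npz .4817 .2067 .4034
```

```text
-0.240 [50.     -0.0176 -0.0128  0.0115] [55.      0.0085  0.0135  0.0115]
-0.228 [79.     -0.0162 -0.0111  0.0116] [83.      0.0067  0.0118  0.0114]
-0.216 [29.     -0.0136 -0.0096  0.0115] [29.      0.0054  0.0093  0.0117]
-0.204 [290.      -0.0129  -0.0002   0.0134] [115.       0.0004   0.0087   0.0117]
-0.192 [350.      -0.0178  -0.0002   0.0116] [289.       0.0011   0.0145   0.0115]
-0.180 [282.      -0.0239  -0.0079   0.0115] [250.       0.004    0.0204   0.0114]
-0.168 [342.      -0.0247  -0.0078   0.0116] [364.       0.004    0.0212   0.0113]
-0.156 [615.      -0.0249  -0.0079   0.0114] [627.       0.0042   0.0217   0.0116]
-0.144 [295.      -0.0248  -0.01     0.0087] [306.       0.0065   0.0215   0.0086]
-0.132 [44.     -0.0155 -0.0099  0.0082] [37.      0.0065  0.0115  0.0083]
pad [240.4 203.7] 10 [-0.0129  0.0086 -0.2319] [-0.011   0.0114 -0.2224]
pad [266.8462 204.0769] 13 [ 0.0071  0.0085 -0.2315] [ 0.0094  0.0115 -0.2142]
```

{"method": "jog_arm", "body": {
  "plan": [
    {"travel": [0, 0.025, 0], "twist": 0},
    {"travel": [0, 0.055, 0], "twist": 0},
    {"travel": [0, 0.08, 0], "twist": 0},
    {"travel": [0, 0.095, 0], "twist": 0},
    {"travel": [0, 0.102, 0], "twist": 0},
    {"travel": [0, 0.102, 0], "twist": 0},
    {"travel": [0, 0.102, 0], "twist": 0},
    {"travel": [0, 0.102, 0], "twist": 0}
  ]
}}

```text
time: 10.13
eef_pos: [0.4805, 0.3034, 0.4025]
tool_rot: [[0.012, 1.0, -0.0], [1.0, -0.012, -0.002], [-0.002, -0.0, -1.0]]
ft_force: [0.0, -0.7, -1.1]
finger_gap: 0.0168
finger_force: 30.0
```

```bash
cat > rel.py <<'E'
from h import *
import sys
np.set_printoptions(precision=4,suppress=True)
s=arm.state(); e=s["eef_pos"]; print(s["time"],e,s["tool_rot"][:,1],s["ft_force"],s["finger_gap"])
d=grab("wrist"); np.savez(sys.argv[1],**d); W=cloud(d); R=W-e
for z0 in(-.236,-.228,-.220):
    m=(abs(R[...,0])<.03)&(abs(R[...,1])<.02)&(R[...,2]>z0)&(R[...,2]<z0+.008)&(d["image"].max(2)<400)
    Q=R[m]; a=Q[Q[:,0]>.004]; b=Q[Q[:,0]<-.004]
    if len(a)>3 and len(b)>3: print("jaws",z0,np.percentile(b[:,0],[2,98]),np.percentile(a[:,0],[2,98]),Q[:,2].min(), Q[:,1].max())
m=(abs(W[...,0]-.481)<.02)&(W[...,1]>.325)&(W[...,1]<.4)&(W[...,2]>.122)&(W[...,2]<.14); t=W[m]
p=np.polyfit(t[:,1],t[:,0],1); r=t[:,0]-np.polyval(p,t[:,1])
print("board",len(t),"x@clip %.4f rel %.4f slope %.4f"%(np.polyval(p,e[1]+.012),np.polyval(p,e[1]+.012)-e[0],p[0]),np.percentile(r,[3,97]),"yend",t[:,1].max(),"z",np.percentile(t[:,2],[50,98]))
E
python3 rel.py w5.npz
```

```text
10.1333 [0.4805 0.3034 0.4025] [ 0.9999 -0.0118 -0.0003] [ 0.0338 -0.6553 -1.0695] 0.01677505558410724
jaws -0.236 [-0.0168 -0.0118] [0.0095 0.0144] -0.23452095059517836 0.012967682904710731
jaws -0.228 [-0.0155 -0.0101] [0.0077 0.0132] -0.2279712086379507 0.013027556047760125
jaws -0.22 [-0.0138 -0.01  ] [0.0085 0.0113] -0.2198567001360447 0.012658608221247036
board 351 x@clip 0.4800 rel -0.0005 slope 0.0105 [-0.0018  0.0018] yend 0.3852248001950031 z [0.1307 0.1321]
```

Jaw centre and board agree to under 1 mm. I move 6 mm to the board's middle and lower 53 mm in slow steps.

{"method": "jog_arm", "body": {
  "plan": [
    {"travel": [0.0005, 0.006, 0], "twist": 0},
    {"travel": [0.0007, 0.006, -0.01], "twist": 0},
    {"travel": [0.0007, 0.006, -0.02], "twist": 0},
    {"travel": [0.0007, 0.006, -0.03], "twist": 0},
    {"travel": [0.0007, 0.006, -0.033], "twist": 0},
    {"travel": [0.0007, 0.006, -0.033], "twist": 0}
  ]
}}

```text
time: 10.68
eef_pos: [0.4807, 0.3109, 0.3681]
tool_rot: [[0.01, 1.0, -0.002], [1.0, -0.01, -0.002], [-0.002, -0.002, -1.0]]
ft_force: [-0.6, 0.1, -0.4]
finger_gap: 0.0165
finger_force: 30.0
```

```bash
python3 rel.py w6.npz
```

```text
10.6833 [0.4807 0.3109 0.3681] [ 0.9999 -0.0099 -0.0023] [-0.5699  0.1025 -0.3909] 0.0165485643206082
jaws -0.236 [-0.0172 -0.0125] [0.009  0.0139] -0.23599659666667022 0.012952061739707532
jaws -0.228 [-0.0159 -0.0106] [0.0072 0.0128] -0.22795384482334718 0.013125870635031567
jaws -0.22 [-0.0143 -0.0105] [0.0076 0.0108] -0.21996359939855417 0.012997952759132014
board 399 x@clip 0.4806 rel -0.0002 slope 0.0078 [-0.0016  0.0016] yend 0.385605687726259 z [0.1306 0.1319]
```

{"method": "jog_arm", "body": {
  "plan": [
    {"travel": [0.0012, -0.001, 0], "twist": 0},
    {"travel": [0.0012, -0.001, -0.005], "twist": 0},
    {"travel": [0.0012, -0.001, -0.01], "twist": 0},
    {"travel": [0.0012, -0.001, -0.015], "twist": 0},
    {"travel": [0.0012, -0.001, -0.018], "twist": 0},
    {"travel": [0.0012, -0.001, -0.019], "twist": 0},
    {"travel": [0.0012, -0.001, -0.019], "twist": 0},
    {"travel": [0.0012, -0.001, -0.019], "twist": 0},
    {"travel": [0.0012, -0.001, -0.019], "twist": 0}
  ]
}}

```text
time: 11.48
eef_pos: [0.4822, 0.3103, 0.3509]
tool_rot: [[0.01, 1.0, 0.0], [1.0, -0.01, 0.0], [0.0, 0.0, -1.0]]
ft_force: [0.2, -0.1, -0.6]
finger_gap: 0.0165
finger_force: 30.0
```

```bash
python3 rel.py w7.npz
python3 - <<'E'
from h import *
d=dict(np.load("w7.npz")); a=cv2.resize(d["image"][120:280,170:340,::-1],(560,527),interpolation=cv2.INTER_CUBIC)
s=grab("side"); np.savez("s7.npz",**s); b=cv2.resize(s["image"][120:210,215:260,::-1],(240,480),interpolation=cv2.INTER_CUBIC)
b=cv2.copyMakeBorder(b,0,47,0,0,cv2.BORDER_CONSTANT); cv2.imwrite("pics/c7.png",np.hstack([a,b]))
E
```

```text
11.4833 [0.4822 0.3103 0.3509] [ 0.9999 -0.0101  0.0002] [ 0.1995 -0.1228 -0.6239] 0.016510275447729622
jaws -0.236 [-0.0167 -0.0117] [0.0096 0.0145] -0.23531179637902389 0.013463628156665297
jaws -0.228 [-0.0153 -0.01  ] [0.0077 0.0134] -0.22796110981130888 0.019678341536459143
jaws -0.22 [-0.0137 -0.0096] [0.0087 0.0114] -0.21999480386870082 0.019887370148640948
board 492 x@clip 0.4803 rel -0.0019 slope 0.0050 [-0.0019  0.0017] yend 0.3854257157794386 z [0.1306 0.1321]
```

View pics/c7.png

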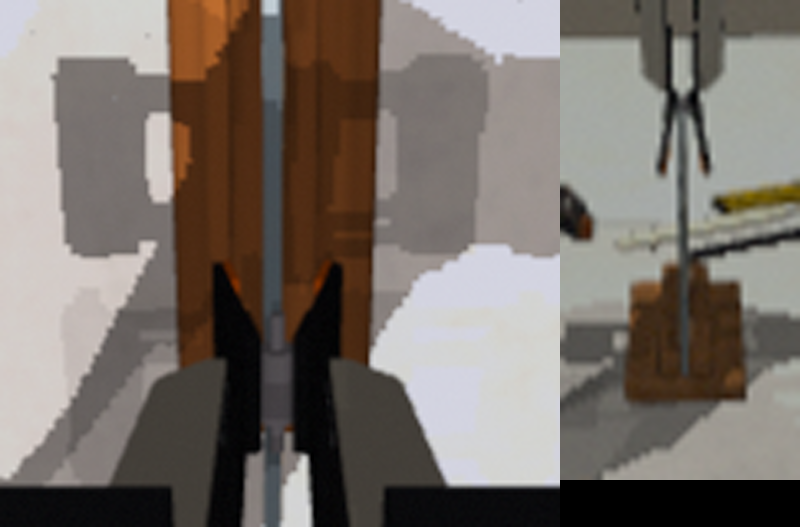

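The wrist crop shows the board edge at column 272 midway between the pads (236 and 318). The side crop shows it at column 684 between tips at 662 and 708, touching neither. I lower 2 mm more, centre up and settle.

{"method": "jog_arm", "body": {
  "plan": [
    {"travel": [-0.0006, 0, -0.001], "twist": 0},
    {"travel": [-0.0006, 0, -0.002], "twist": 0},
    {"travel": [-0.0006, 0, -0.002], "twist": 0},
    {"travel": [-0.0006, 0, -0.002], "twist": 0},
    {"travel": [-0.0006, 0, -0.002], "twist": 0},
    {"travel": [-0.0006, 0, -0.002], "twist": 0},
    {"travel": [-0.0006, 0, -0.002], "twist": 0},
    {"travel": [-0.0006, 0, -0.002], "twist": 0}
  ]
}}

```text
time: 12.25
eef_pos: [0.4816, 0.3102, 0.3487]
tool_rot: [[0.01, 1.0, 0.0], [1.0, -0.01, -0.0], [-0.0, 0.0, -1.0]]
ft_force: [0.5, 0.8, 0.3]
finger_gap: 0.0165
finger_force: 30.0
```

```bash
python3 rel.py w8.npz
python3 - <<'E'
from h import *
s=grab("side"); np.savez("s8.npz",**s)
E
python3 m2.py s8.npz
```

```text
12.25 [0.4816 0.3102 0.3487] [ 0.9999 -0.0101  0.    ] [0.5106 0.7596 0.3055] 0.016526914017268406
jaws -0.236 [-0.0166 -0.0117] [0.0096 0.0146] -0.23519547529934487 0.013311636255795123
jaws -0.228 [-0.0153 -0.0101] [0.0077 0.0133] -0.22789697461002195 0.01329497796533391
jaws -0.22 [-0.0137 -0.0101] [0.0086 0.0114] -0.21994258707210984 0.019612036334511584
board 518 x@clip 0.4801 rel -0.0015 slope 0.0101 [-0.0018  0.0018] yend 0.38538672957846404 z [0.1306 0.1321]
s8.npz
large blade x=0.4341 slope 0.0580 yr [-0.257  -0.1106] z98 0.0859 154
small blade x=0.5859 slope -0.1608 yr [-0.3309 -0.1831] z98 0.0906 247
 clip px [297.9153 239.548 ] 334 x [0.5707 0.6051] y [-0.2851 -0.2215] mid [ 0.5879 -0.2533] ztop 0.1361 rect [ 587.5 -252.8] [29.6 63.4] 8.1
```

Centred to about 0.5 mm, with the edge about 15 mm inside the jaws, no contact force, and the small clips unchanged. I hand in the job.

```bash
python3 -c "
from bench import arm
print(arm.finish_job())"
```

```text
the job is handed in; nothing more can be done
None
```

Job handed in after about 12 s on the robot's clock: the stray clip bites upright beside the home clip on the small rail, and the large clip is held wide open over the board's middle, its edge about 15 mm inside the jaws and touching neither; the judge's verdict was not shown.

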